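# Cover the instrument well and lock its quarter-turn stud

### The job

Put the loose mint cover back on the open instrument well at one end of the top tier, flat on the rim all round, and lock it: press its T-handle gently straight down until you feel it bottom, give it a quarter turn clockwise seen from above so that its cam catches under the keeper, and let go. Use no more force than that takes, and leave everything else where it is.

Things in the scene. Friction and masses are not known exactly. Their poses are not given: they have to be found in the camera images.
- cover: The loose mint cover with its stud. Origin: centre of the skirt's lower edge, 14 mm below cover_mid; same axes. A push of 10 to 15 N takes the stud to the floor of the keeper; the thin plastic should not be pressed on the stack with more than 30 N.
- stack: Aluminium tray (210 x 300 x 16 mm) with three stacking tiers of pale mint plastic, one fixed piece on the sill. Origin: centre of the tray's underside; x along the tiers' short side (164 mm), y along their long side (250 mm), z up. Rim of the top tier 140 mm above the sill, walls 4 mm. At its +y end is the uncovered instrument well (tweezers in it), at -y an open compartment holding small things.
- well (a point): Centre of the instrument well's mouth, at rim height; axes as the stack's. The well is 156 mm (x) by 100 mm (y) inside. In its middle, on a post, stands the steel keeper: a 3 mm plate with a slot 26 x 10 mm, the slot along x. Its height is set by hand and not measured: its top lies 6.5 to 14.5 mm below the rim.
- cover_mid (a point): Centre of the underside of the cover's plate, the face that goes on the rim; x along its long side, z up. Mint plate 162 x 106 x 4 mm; below it a skirt 14 mm deep, 153 x 97 mm outside, tapering to about 148 x 92 at its lower edge, enters the well with 1.5 mm to spare on each side, either way round. About 0.15 kg, standing loose on its skirt on the sill: this point starts 14 mm up.
- handle (a point): Centre of the bar of the white T-handle in the middle of the cover, 42 mm above cover_mid when not pressed. Bar 40 mm along its x, 12 mm thick along its y, 26 mm high, on a 10 mm neck; underside of the bar 25 mm above the cover's top face. At turn = 0 the bar lies along the cover's x. Grip it across its 12 mm; it also serves to carry the cover.
- press (a joint): How far the handle is pressed into the cover, m: 0 = up; spring about 3 N plus 0.4 N per mm. In the seated cover the cam comes clear below the keeper's slot at 4.5 to 12.5 mm, depending on the keeper's height; 1.5 mm deeper its pin meets a rigid floor. Turned before it is clear, it jams. Let go unlocked, it springs back to 0; caught, it stays down, about 2 mm above where it came clear.
- turn (a joint): Angle of the T-handle on the cover, rad, growing clockwise seen from above: 0 unlocked (as at the start), 1.57 locked, stops at 0 and 1.68. Under the keeper a notch at 1.57 takes the cam when the spring lifts it; it draws the cam in from about 0.15 rad away.
- file: Glass nail file, 135 x 12 x 4 mm, lying in the open end of the top tier. Bystander.
- pusher: Steel cuticle pusher, 126 mm long, 8 mm thick, lying in the open end of the top tier. Bystander.
- dish: White ceramic dish, 60 mm across, 26 mm high, in the open end of the top tier. Bystander.
- bottle: Closed amber glass bottle, 32 mm across, 66 mm high, in the open end of the top tier; its cap stands about 23 mm above the rim. Bystander.
- mirror: Closed round pocket mirror, 86 mm across, 16 mm high, on the sill on the other side of the stack from the cover. Bystander.
- buffer: Grey buffing block, 26 x 92 x 26 mm, on the sill between robot and stack. Bystander.
- jar: White cream jar, 54 mm across, 46 mm high, on the sill beyond the stack. Bystander.
- cam (a point): Centre of the cam under the cover: steel bar 21 x 6 x 4 mm, parallel to the handle's bar and turning and moving down with it, 9 mm below cover_mid when not pressed; a pin stands 2 mm out below it.
There are look-alikes about, which are no part of the job. Leave any purple or yellow look-alike of the cover alone.

How it is judged (in metres and radians):
On the way:
1. the cover lies in the well, flat on the rim, its handle not yet turned (horizontal distance between cover_mid and well below 0.004 m and z of cover_mid in the frame of well between -0.002 and 0.002 m and angle between cover_mid's own z axis and vertical below 0.03 rad and value of joint turn below 0.35 rad), for 0.2 s.
At the end, for the whole second after the job is handed in: The cover lies in the instrument well flat on the rim (centre within 4 mm, height within 2 mm, tilt under 0.03 rad), its handle turned a quarter (1.43 rad or more) and held down by the caught cam (more than 1.8 mm below its free height) with nothing touching it (horizontal distance between cover_mid and well below 0.004 m and z of cover_mid in the frame of well between -0.002 and 0.002 m and angle between cover_mid's own z axis and vertical below 0.03 rad and value of joint turn above 1.43 rad and value of joint press above 0.0018 m and velocity of joint turn between -0.1 and 0.1 rad/s).
It fails at once if the cover and its stud are pressed on the stack with more than 30 N (contact force between cover and stack above 30 N).
It fails at once if a bystander on the tier or the sill is shifted by more than 12 mm (distance of any of file, pusher, dish, bottle, mirror, buffer, jar from where it was at the start of the episode above 0.012 m).
It fails at once if the bottle is tipped over (angle between bottle's own z axis and vertical above 0.35 rad).
It also fails if it takes over 53 s, if anything falls off the work surface, if the arm or the gripper's body presses on something with over 40 N, if the wrist force passes 120 N, or if a joint passes its speed limit or range.

### The arm

A 6-joint arm with a two-finger parallel gripper is mounted at the origin on the work surface. World frame = base frame: x ahead of the robot, y to its left, z up, the work surface at z = 0. Lengths are in m, angles in degrees, forces in N, time in s.
With the tool pointing down it reaches from about 0.275 to 0.875 m from the base axis. Payload 12.5 kg.
Tool frame: the origin (TCP) lies midway between the tips of the shut fingers; the grasp point (between the pads) lies 19 mm behind it; z points along the fingers, y is the direction in which the jaws open and shut (so a half turn about z gives the same grasp; the last joint's range is limited). The gripper opens to 85 mm and grips with 20 to 120 N. Pads are 22 mm wide; open, the fingers measure 114 mm over their backs; the gripper's body (76 mm by 85 mm) begins 54 mm behind the grasp point. The pads swing forward as they close: fully open they stand 13 mm farther back than shut.
Start: joints at [-68.789, 20.094, 94.641, -0, 65.266, -4.847], TCP at [0.242, -0.494, 0.231] pointing down, gripper open.
Joint ranges: [-157.81, 157.81], [-45, 120.19], [0.68, 151.7], [-89.99, 269.99], [4.06, 180], [-164.3, 164.3]. Speed limits (degrees/s): [127.2, 127.2, 159.86, 180, 180, 180].

### API

Orientations are given as a 3x3 rotation matrix whose columns are the frame's x, y, z axes.
In Python, from bench import arm, cams, ticket gives the robot as it stands. The module is installed in compiled form; this text tells all that it offers.
- The arm moves only by the tool move_arm, never from a script. Its argument "deltas" is a list of rows, each an object of numbers: "tx", "ty", "tz": the shift along the tool's x, y, z in m; "rx", "ry", "rz": the turn, a rotation vector about the tool's x, y, z in degrees; "hand": the closure in counts, from 0 (fully open) to 255 (shut). A call has 1 to 20 rows; each row is the pose to reach, as a shift and turn from the pose measured when the call began, along the tool's axes at that moment; what a row does not reach only later rows make up. A row lasts 1/8 s, in which the tool goes at most 62.5 mm and 10.7 degrees, less where a joint would pass 70% of its speed; a pose out of reach is approached as far as the arm can. A call with a gripper value outside its range is refused whole. The fingers move at their own pace and stop on an object; the grip force is fixed at half the most. Time passes only in rows, so rows that repeat a pose let the fingers close. It gives the time, the measured TCP pose, the force and the opening at its end, in the units of the state.
- arm.get_state(): the state, without advancing time (a new reading comes with each control period).
- cams.read_camera(name): name is "side" or "top"; returns the picture (400x640x3 uint8, red, green, blue); there is no depth.
- cams.camera_info(name): a dict with "fx", "fy", "cx", "cy" (pixels), "position" and "attitude" of the camera in the world. Camera axes: x right, y down, z forward; pixel columns grow to the right and rows downward; lengths in m; the calibration is good to about 2 mm. A picture is of the moment at which its call begins. camera_info takes no time and is no camera call.
- ticket.finish_job(): hands the job in, once; it reports no verdict.
Trained networks look in the newest picture that a camera, given by its name, has taken for a name from the list of things; names that differ only in an ending like _2 or _b are one class to them, and where a whole thing is asked for, a point or a joint stands for the part that bears it (a point fixed in the world has none). Each returns a list of dicts, best first, with "p" (0 to 1); they miss things now and then, are a little off and sometimes report something else, mostly with a low value. They report only what shows in the picture. A call takes as long as a camera call. They do not tell look-alikes from the thing itself.
- cams.search_frame(camera, target): "extent" ([left, top, right, bottom] in pixels, round what is visible of it).
- cams.outline_of(camera, target): "pixels" (400x640 bool, what is visible of it) and "extent" ([left, top, right, bottom] in pixels, round what is visible of it).
The state is a dict: "time_s": time; "qpos": joint angles; "qd": joint speeds; "joint_torque": joint torques, N m; "position": TCP position; "ee_rot": TCP orientation; "contact_force": force on the tool from outside, world axes, zero at the start; "torque": the same for the moment, N m; "opening": finger opening in m.
Only numpy, scipy, OpenCV 4.12 (cv2) and the standard library are available. Lean on these libraries where they do the work, as an engineer would, in place of code of your own. Each camera call takes 0.05 s, during which the arm holds its last target.

## Working session

There is one attempt and no reset: what is moved stays moved. The work goes in short steps, Python scripts to look and compute and a tool call to move; the robot and the scene stay as the last step left them, time stands still between calls to the robot, and variables do not carry over. Pictures are saved under pics/ and viewed, and the job is handed in when it is done.

Besides the shell and the picture viewer there is one more tool, called after "Call:" in YAML: its name, and indented under it one key for each argument. move_arm: Moves the arm, as the interface text tells. Its arguments: {"type":"object","properties":{"deltas":{"type":"array"}},"required":["deltas"]}

```bash
mkdir -p pics; cat > h.py <<'E'
import numpy as np, cv2
from bench import arm, cams, ticket
def snap(c,name):
    im=cams.read_camera(c); cv2.imwrite(f'pics/{name}.png',im[:,:,::-1]); return im
def ray(c,u,v):
    i=cams.camera_info(c); R=np.array(i['attitude']).reshape(3,3) 
    d=R@np.array([(u-i['cx'])/i['fx'],(v-i['cy'])/i['fy'],1]); return np.array(i['position']),d
def onz(c,u,v,z):
    p,d=ray(c,u,v); return p+d*(z-p[2])/d[2]
def proj(c,X):
    i=cams.camera_info(c); R=np.array(i['attitude']).reshape(3,3)
    q=(np.atleast_2d(X)-np.array(i['position']))@R
    return np.c_[i['fx']*q[:,0]/q[:,2]+i['cx'], i['fy']*q[:,1]/q[:,2]+i['cy']]
E
python3 - <<'E'
from h import *
for c in('side','top'):
    snap(c,c+'0'); print(cams.camera_info(c))
    for t in('cover','stack','handle'):
        print(c,t,[(d['extent'],round(d['p'],2)) for d in cams.search_frame(c,t)])
s=arm.get_state(); print(s['time_s'],s['position'],s['ee_rot'],s['opening'],s['contact_force'])
E
```

```text
{'fx': 471.72645067767115, 'fy': 471.72645067767115, 'cx': 316.0040347123387, 'cy': 200.14603996196848, 'position': array([0.15130803, 1.1008604 , 0.77758606]), 'attitude': array([[-0.94809986, -0.17409346,  0.26607916],
       [-0.31707919,  0.45494698, -0.83215626],
       [ 0.02382105, -0.8733354 , -0.48653658]])}
side cover [([351.5, 318.3, 426.5, 373.7], 0.76), ([170.1, 268.2, 242.3, 304.0], 0.68), ([264.7, 284.1, 339.4, 343.5], 0.6)]
side stack [([230.6, 176.1, 336.4, 276.6], 0.61), ([291.5, 287.3, 307.1, 304.6], 0.39)]
side handle [([350.6, 183.9, 378.1, 197.7], 0.68), ([295.4, 286.8, 308.0, 304.5], 0.67), ([382.9, 326.6, 401.4, 336.9], 0.65), ([201.7, 266.5, 215.8, 277.5], 0.53)]
{'fx': 417.9329661311352, 'fy': 417.9329661311352, 'cx': 326.51705447768967, 'cy': 202.62081536729, 'position': array([0.33183376, 0.00227017, 1.19223603]), 'attitude': array([[-0.01064423, -0.98562314,  0.16862305],
       [-0.99984659,  0.00814498, -0.01550632],
       [ 0.01390995, -0.16876224, -0.98555863]])}
top cover [([190.2, 122.5, 241.1, 182.6], 0.88), ([177.7, 286.8, 218.5, 352.8], 0.86), ([181.6, 204.9, 243.1, 272.9], 0.74)]
top stack [([261.1, 142.2, 372.2, 227.9], 0.88)]
top handle [([201.5, 228.9, 213.1, 241.8], 0.51), ([186.2, 316.1, 194.6, 327.4], 0.45)]
0.4 [ 0.24159491 -0.49400897  0.23119636] [[ 8.98360624e-01  4.39258675e-01 -7.22486362e-05]
 [ 4.39258679e-01 -8.98360595e-01  2.32996740e-04]
 [ 3.74405116e-05 -2.41050938e-04 -9.99999970e-01]] 0.0855127784244923 [ 0.36364895 -0.16011597  0.49870463]
```

View pics/side0.png

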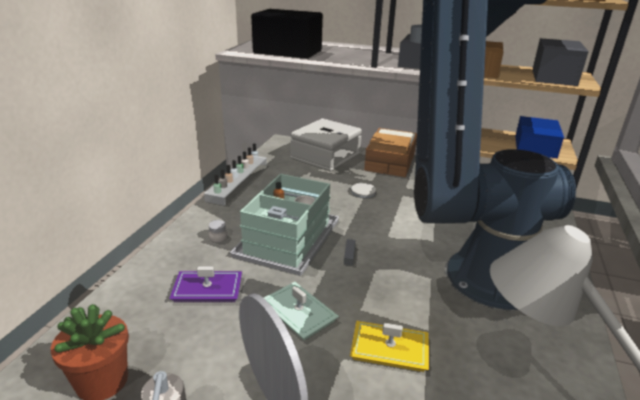

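View pics/top0.png

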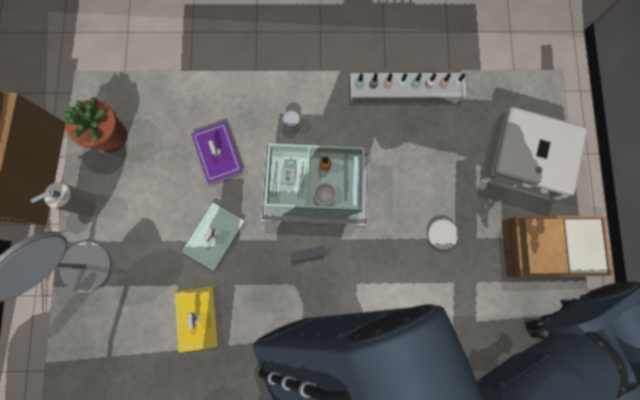

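```bash
python3 - <<'E'
from h import *
t=cv2.imread('pics/top0.png'); s=cv2.imread('pics/side0.png')
cv2.imwrite('pics/c1.png',cv2.resize(t[120:290,170:390],None,fx=3.6,fy=3.5,interpolation=cv2.INTER_CUBIC))
cv2.imwrite('pics/c2.png',cv2.resize(s[165:350,215:365],None,fx=4,fy=3.2*1,interpolation=cv2.INTER_CUBIC))
for c in('side','top'):
    for o in cams.outline_of(c,'cover')+cams.outline_of(c,'stack'):
        m=o['pixels'].astype(np.uint8); cs,_=cv2.findContours(m,0,2); k=max(cs,key=cv2.contourArea)
        print(c,o['extent'],round(o['p'],2),cv2.contourArea(k),cv2.minAreaRect(k), cv2.approxPolyDP(k,4,True)[:,0].tolist())
E
```

```text
side [265.2, 285.1, 340.5, 345.2] 0.8 2186.0 ((300.1725769042969, 309.5885314941406), (68.01412200927734, 41.86207962036133), 41.18592834472656) [[293, 282], [266, 299], [305, 340], [338, 315]]
side [172.4, 267.9, 239.5, 305.2] 0.75 2011.0 ((205.4839630126953, 284.7145690917969), (35.68644714355469, 71.49531555175781), 88.83085632324219) [[170, 298], [182, 303], [233, 302], [241, 273], [215, 272], [212, 267], [180, 271]]
side [353.2, 316.1, 427.4, 371.9] 0.69 3091.0 ((391.3077087402344, 345.4615478515625), (80.4076156616211, 43.53778076171875), 11.309932708740234) [[356, 323], [350, 349], [355, 360], [427, 369], [426, 333], [366, 320]]
side [228.4, 174.8, 338.6, 275.9] 0.9 6956.0 ((287.7537841796875, 223.1594696044922), (94.66398620605469, 95.68289947509766), 13.706960678100586) [[280, 175], [242, 211], [243, 239], [232, 255], [301, 274], [337, 217], [328, 213], [328, 184]]
top [184.1, 206.7, 246.7, 269.3] 0.65 2025.5 ((213.14710998535156, 235.65467834472656), (37.01940155029297, 58.994510650634766), 31.504268646240234) [[212, 204], [184, 252], [214, 268], [243, 221]]
top [427.9, 217.0, 457.7, 249.1] 0.6 637.5 ((442.3000183105469, 234.1000213623047), (29.06888198852539, 28.174455642700195), 63.43495178222656) [[441, 219], [430, 226], [428, 237], [435, 246], [446, 248], [457, 234]]
top [191.3, 122.8, 237.8, 182.7] 0.59 1850.5 ((216.26309204101562, 151.99539184570312), (53.528568267822266, 36.77661895751953), 70.55996704101562) [[224, 122], [192, 133], [208, 182], [242, 170]]
top [261.2, 144.0, 372.0, 226.3] 0.65 7964.5 ((314.9567565917969, 184.46932983398438), (106.30696868896484, 79.20104217529297), 1.6846843957901) [[266, 149], [262, 220], [367, 223], [368, 156], [362, 148], [272, 144]]
```

View pics/c1.png

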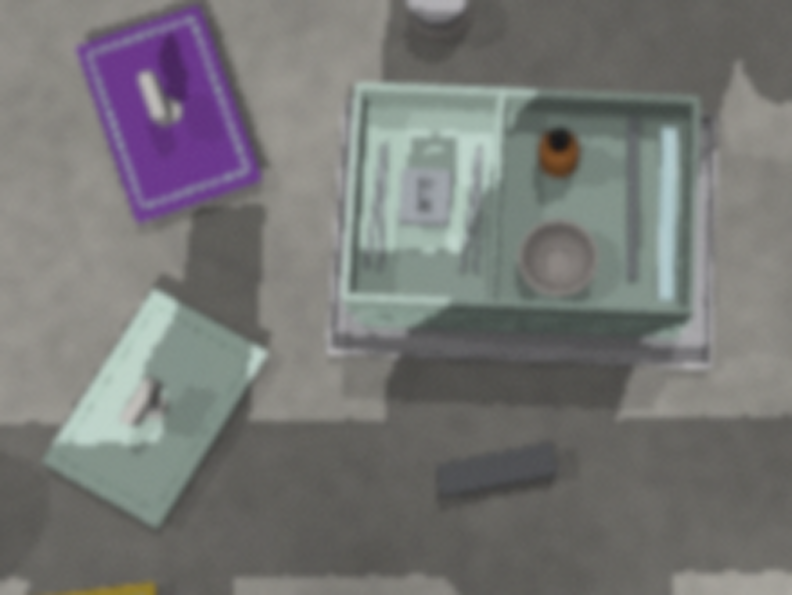

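View pics/c2.png

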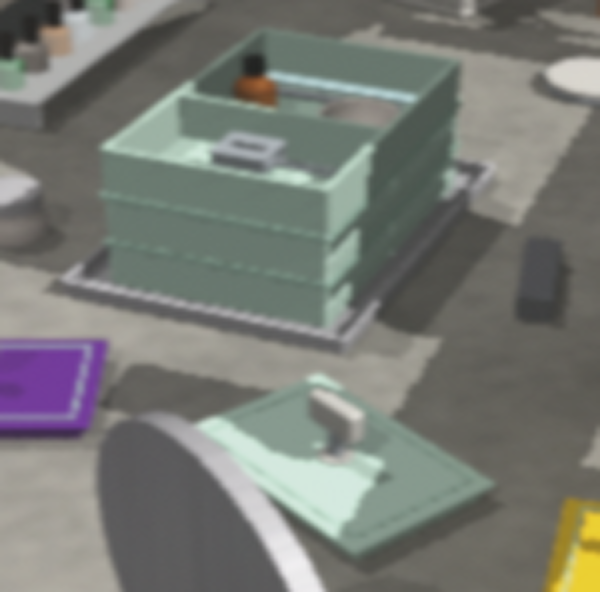

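```bash
cat > fit.py <<'E'
from h import *
from scipy.optimize import minimize
def grad(im):
    g=0
    for k in range(3):
        a=cv2.GaussianBlur(im[:,:,k].astype(np.float32),(0,0),1.0)
        g=g+np.hypot(cv2.Sobel(a,5,1,0),cv2.Sobel(a,5,0,1))
    return np.minimum(g,np.percentile(g,97)) 
def rect(L,W,z):
    a,b=L/2,W/2; return [((-a,-b,z),(a,-b,z)),((a,-b,z),(a,b,z)),((a,b,z),(-a,b,z)),((-a,b,z),(-a,-b,z))]
def pts(edges,p,n=60):
    x,y,th=p; c,s=np.cos(th),np.sin(th); t=np.linspace(0.03,.97,n)[:,None]
    P=np.vstack([np.array(a)*(1-t)+np.array(b)*t for a,b in edges])
    return np.c_[c*P[:,0]-s*P[:,1]+x, s*P[:,0]+c*P[:,1]+y, P[:,2]]
def fit(cs,gs,edges,p0):
    def f(q):
        p=(q[0]/100,q[1]/100,q[2]/10); v=0
        for c in cs:
            uv=proj(c,pts(edges,p)).astype(np.float32)
            v-=cv2.remap(gs[c],uv[:,0:1],uv[:,1:2],cv2.INTER_LINEAR).mean()
        return v
    best=None
    r0=np.array([p0[0]*100,p0[1]*100,p0[2]*10])
    rng=np.random.default_rng(0)
    for k in range(40):
        r=minimize(f,r0+rng.normal(0,[.6,.6,.4])*(k>0),method='Nelder-Mead',options=dict(initial_simplex=None,xatol=1e-3,fatol=1e-3))
        if best is None or r.fun<best.fun: best=r
    q=best.x; return np.array([q[0]/100,q[1]/100,q[2]/10]),best.fun
E
python3 - <<'E'
from fit import *
ims={c:cv2.imread(f'pics/{c}0.png') for c in('top','side')}; gs={c:grad(ims[c]) for c in ims}
for c,q in (('top',[[212,204],[184,252],[214,268],[243,221]]),):
    Q=np.array([onz(c,u,v,.018) for u,v in q]); print(Q.round(4)); print(np.linalg.norm(Q-np.roll(Q,1,0),axis=1))
    m=Q.mean(0); d=Q[0]-Q[1]; cov0=(m[0],m[1],np.arctan2(d[1],d[0]))
print(cov0)
# stack guess: rim corners in top
q=[(170+357/3.6,120+84/3.5),(170+698/3.6,120+97/3.5),(170+690/3.6,120+315/3.5),(170+345/3.6,120+303/3.5)]
Q=np.array([onz('top',u,v,.140) for u,v in q]);print(Q.round(4)); print(np.linalg.norm(Q-np.roll(Q,1,0),axis=1))
m=Q.mean(0); d=Q[0]-Q[1]; st0=(m[0],m[1],np.arctan2(d[1],d[0])-np.pi/2); print(st0)
E1=rect(.162,.106,.018); E2=rect(.164,.250,.140)
E2+= [((-.082,.017,.14),(.082,.017,.14))]  # divider maybe
for cs in (['top'],['side'],['top','side']):
    print(cs,'cover',*fit(cs,gs,E1,cov0)); print(cs,'stack',*fit(cs,gs,E2[:4],st0))
pc,_=fit(['top','side'],gs,E1,cov0); ps,_=fit(['top','side'],gs,E2[:4],st0)
for c in ims:
    o=cv2.resize(ims[c],None,fx=4,fy=4,interpolation=cv2.INTER_CUBIC)
    for E,p,col in((E1,pc,(0,0,255)),(E2[:4],ps,(255,0,0)),(rect(.210,.300,.016),ps,(0,255,255))):
        for u,v in proj(c,pts(E,p)): cv2.circle(o,(int(4*u+1.5),int(4*v+1.5)),1,col,-1)
    a,b=(170,120) if c=='top' else (190,170)
    cv2.imwrite(f'pics/fit_{c}.png',o[4*b:4*b+600,4*a:4*a+800])
E
```

```text
[[0.5315 0.3089 0.018 ]
 [0.3967 0.3817 0.018 ]
 [0.3518 0.297  0.018 ]
 [0.4821 0.22   0.018 ]]
[0.10165871 0.15315906 0.09580212 0.15129254]
(np.float64(0.4405147018821782), np.float64(0.3018955327064763), np.float64(-0.49519664546359754))
[[ 0.6685  0.1339  0.14  ]
 [ 0.6568 -0.1136  0.14  ]
 [ 0.492  -0.1037  0.14  ]
 [ 0.5029  0.1403  0.14  ]]
[0.16564122 0.24779719 0.16508112 0.24425028]
(np.float64(0.5800626730764604), np.float64(0.014205668603662007), np.float64(-0.046990466882361526))Traceback (most recent call last):
  File "<stdin>", line 14, in <module>
  File "fit.py", line 26, in fit
    r=minimize(f,r0+rng.normal(0,[.6,.6,.4])*(k>0),method='Nelder-Mead',options=dict(initial_simplex=None,xatol=1e-3,fatol=1e-3))
    res = _minimize_neldermead(fun, x0, args, callback, bounds=bounds,
                               **options)
    fxr = func(xr)
    fx = function(np.copy(x), *(wrapper_args + args))
  File "fit.py", line 19, in f
    uv=proj(c,pts(edges,p)).astype(np.float32)
       ~~~~^^^^^^^^^^^^^^^^
  File "h.py", line 11, in proj
    i=cams.camera_info(c); R=np.array(i['attitude']).reshape(3,3)
ValueError: time passes only in moves, steps and waits
```

```bash
sed -i 's/^def snap/import functools\n@functools.cache\ndef info(c): return cams.camera_info(c)\ndef snap/; s/i=cams.camera_info(c)/i=info(c)/' h.py
cat > f1.py <<'E'
from fit import *
ims={c:cv2.imread(f'pics/{c}0.png') for c in('top','side')}; gs={c:grad(ims[c]) for c in ims}
cov0=(.4405,.3019,-.5); st0=(.580,.0142,-.047)
E1=rect(.162,.106,.018); E2=rect(.164,.250,.140)
for cs in (['top'],['side'],['top','side']):
    pc,f1=fit(cs,gs,E1,cov0); ps,f2=fit(cs,gs,E2,st0); print(cs,pc.round(4),f1,ps.round(4),f2)
for c in ims:
    o=cv2.resize(ims[c],None,fx=4,fy=4,interpolation=cv2.INTER_CUBIC)
    for E,p,col in((E1,pc,(0,0,255)),(E2[:4],ps,(255,0,0)),(rect(.210,.300,.016),ps,(0,255,255))):
        for u,v in proj(c,pts(E,p)): cv2.circle(o,(int(4*u+1.5),int(4*v+1.5)),1,col,-1)
    a,b=(175,130) if c=='top' else (190,170)
    cv2.imwrite(f'pics/fit_{c}.png',o[4*b:4*b+600,4*a:4*a+800])
E
python3 f1.py
```

```text
['top'] [ 0.4417  0.3036 -0.5337] -320.3128967285156 [ 0.5814  0.0054 -0.0952] -232.0185089111328
['side'] [ 0.4437  0.3114 -0.4592] -285.6155090332031 [ 0.5828  0.0204 -0.0972] -292.3384704589844
['top', 'side'] [ 0.4411  0.3044 -0.5395] -584.26318359375 [ 0.5829  0.0175 -0.0892] -505.06658935546875
```

```bash
ls pics
```

```text
c1.png
c2.png
fit_side.png
fit_top.png
side0.png
top0.png
```

View pics/fit_top.png

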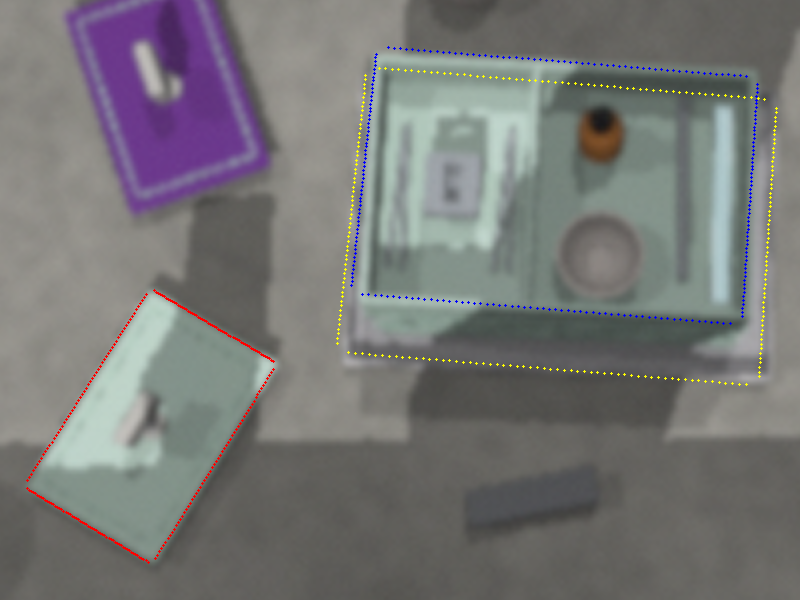

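View pics/fit_side.png

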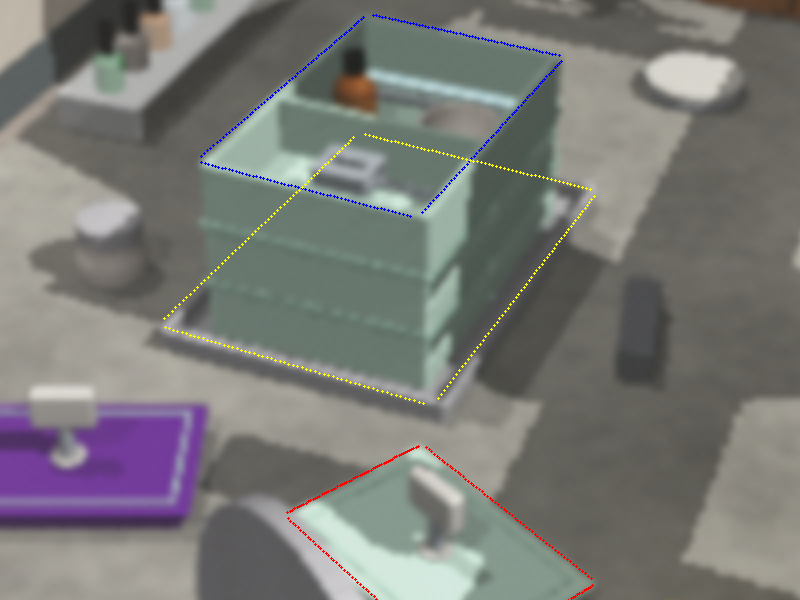

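```bash
python3 - <<'E'
import cv2
t=cv2.imread('pics/top0.png'); s=cv2.imread('pics/side0.png')
cv2.imwrite('pics/c3.png',cv2.resize(t[138:232,255:380],None,fx=6.4,fy=6.2,interpolation=cv2.INTER_CUBIC)) 
cv2.imwrite('pics/c4.png',cv2.resize(s[170:280,225:345],None,fx=6,fy=5.4,interpolation=cv2.INTER_CUBIC))
E
```

```text
(no output)
```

View pics/c3.png

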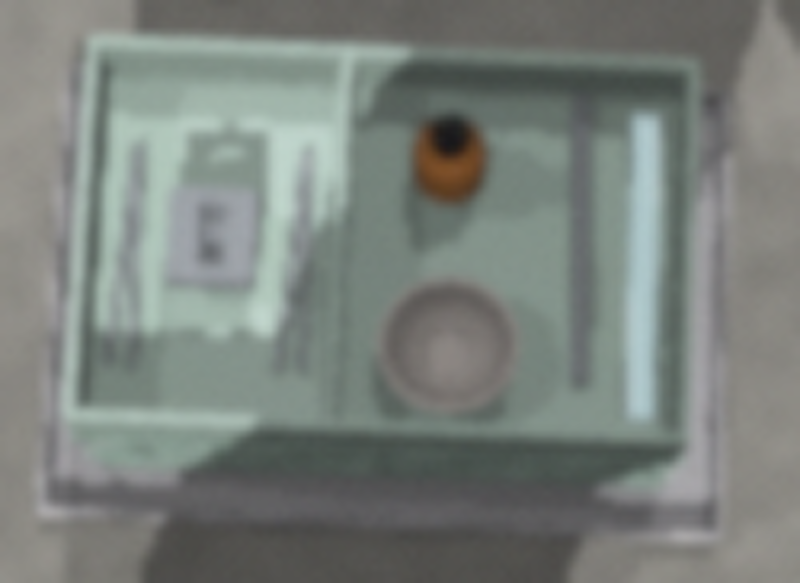

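View pics/c4.png

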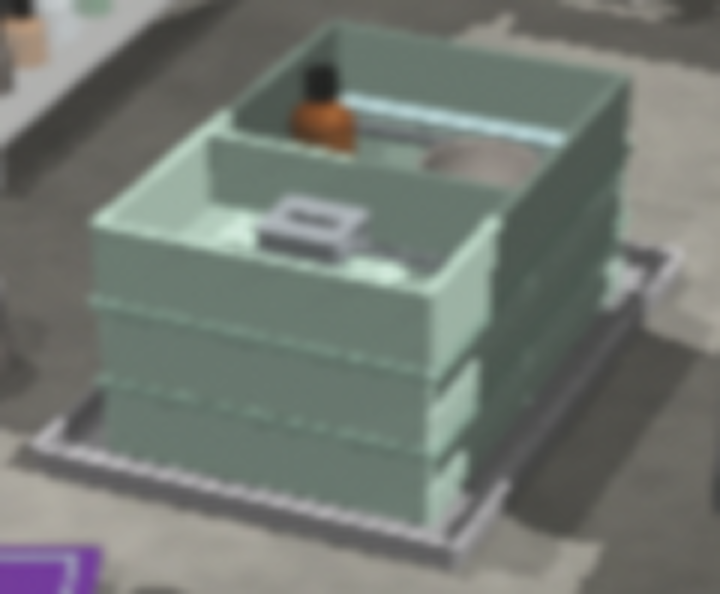

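```bash
cat > f2.py <<'E'
from fit import *
from scipy.optimize import least_squares
T=np.array([(86,36),(700,58),(690,440),(64,420)]); S=np.array([(338,22),(93,220),(432,293),(632,76)])
T=(T+.5)/[6.4,6.2]-.5+[255,138]; S=(S+.5)/[6,5.4]-.5+[225,170]
# stack corners: NW=+x+y, NE=+x-y, SE=-x-y, SW=-x+y
C=np.array([(.082,.125),(.082,-.125),(-.082,-.125),(-.082,.125)])
def W(p,z):
    c,s=np.cos(p[2]),np.sin(p[2]); return np.c_[C@np.array([[c,s],[-s,c]])+p[:2],np.full(4,z)]
# side: far-left(338,22)=+x-y ; near-left(93,220)=+x+y; near-right=-x+y; far right=-x-y
so=[1,0,3,2]
def res(p,cs,z): 
    w=W(p,z if z else p[3]); r=[]
    if 'top' in cs: r+=list((proj('top',w)-T).ravel())
    if 'side' in cs: r+=list((proj('side',w[so])-S).ravel())
    return np.array(r)
for cs in(['top'],['side'],['top','side']):
  for z in(.14,None):
    r=least_squares(res,[.58,.014,-.05]+([] if z else [.14]),args=(cs,z)); print(cs,r.x.round(4),r.fun.round(1))
E
python3 f2.py
```

```text
['top'] [ 0.5828  0.0152 -0.0438] [ 0.1 -0.  -0.2 -0.1  0.2  0.2 -0.1 -0. ]
['top'] [ 0.5828  0.0152 -0.0438  0.14  ] [ 0.1 -0.  -0.2 -0.1  0.2  0.2 -0.1 -0. ]
['side'] [ 0.5814  0.017  -0.0575] [-0.3 -0.5 -0.2  0.4 -0.1  0.2  0.6 -0.4]
['side'] [ 0.5863  0.0049 -0.0592  0.1325] [-0.2 -0.1  0.3  0.3 -0.3 -0.   0.2 -0.2]
['top', 'side'] [ 0.5824  0.0155 -0.049 ] [ 0.2 -0.1 -0.2  0.3 -0.1  0.5 -0.3 -0.2 -0.8 -0.7 -0.1  0.2  0.3 -0.2
  0.2 -0.9]
['top', 'side'] [ 0.5827  0.0151 -0.0491  0.1387] [ 0.4 -0.1 -0.1  0.3 -0.   0.5 -0.1 -0.2 -0.8 -0.4 -0.1  0.6  0.2  0.1
  0.1 -0.5]
```

Call:
move_arm:
  deltas:
    - {"tx": 0.0265, "ty": -0.0315, "tz": 0.002, "rz": -6.15, "hand": 0}
    - {"tx": 0.053, "ty": -0.063, "tz": 0.004, "rz": -12.3, "hand": 0}
    - {"tx": 0.0795, "ty": -0.0945, "tz": 0.006, "rz": -18.45, "hand": 0}
    - {"tx": 0.106, "ty": -0.126, "tz": 0.008, "rz": -24.6, "hand": 0}
    - {"tx": 0.1325, "ty": -0.157, "tz": 0.01, "rz": -30.75, "hand": 0}
    - {"tx": 0.159, "ty": -0.189, "tz": 0.012, "rz": -36.9, "hand": 0}
    - {"tx": 0.1855, "ty": -0.22, "tz": 0.014, "rz": -43.05, "hand": 0}
    - {"tx": 0.212, "ty": -0.252, "tz": 0.016, "rz": -49.2, "hand": 0}
    - {"tx": 0.2385, "ty": -0.283, "tz": 0.018, "rz": -55.35, "hand": 0}
    - {"tx": 0.265, "ty": -0.3145, "tz": 0.02, "rz": -61.5, "hand": 0}
    - {"tx": 0.2915, "ty": -0.346, "tz": 0.026, "rz": -67.65, "hand": 0}
    - {"tx": 0.318, "ty": -0.3775, "tz": 0.032, "rz": -73.8, "hand": 0}
    - {"tx": 0.3445, "ty": -0.409, "tz": 0.038, "rz": -79.95, "hand": 0}
    - {"tx": 0.371, "ty": -0.44, "tz": 0.044, "rz": -86.1, "hand": 0}
    - {"tx": 0.3975, "ty": -0.472, "tz": 0.05, "rz": -92.25, "hand": 0}
    - {"tx": 0.424, "ty": -0.503, "tz": 0.056, "rz": -98.4, "hand": 0}
    - {"tx": 0.4505, "ty": -0.535, "tz": 0.064, "rz": -104.55, "hand": 0}
    - {"tx": 0.477, "ty": -0.566, "tz": 0.072, "rz": -110.7, "hand": 0}
    - {"tx": 0.5035, "ty": -0.5975, "tz": 0.08, "rz": -116.85, "hand": 0}
    - {"tx": 0.53, "ty": -0.629, "tz": 0.09, "rz": -123.2, "hand": 0}

```text
validation failed for argument at $.de...
```

```bash
cat > st.py <<'E'
from h import *
def st():
    s=arm.get_state(); R=np.array(s['ee_rot']).reshape(3,3)
    print('t',s['time_s'],'pos',np.round(s['position'],4),'head',round(np.degrees(np.arctan2(R[1,0],R[0,0])),2),'tilt',np.round(R[:2,2],4),'F',np.round(s['contact_force'],1),'M',np.round(s['torque'],2),'open',round(s['opening'],4),'q',np.round(s['qpos'],1))
    return s,R
E
python3 - <<'E'
from st import *
st(); t=snap('top','t1'); s=snap('side','s1')
a=cv2.resize(t[180:280,160:290],None,fx=4,fy=4,interpolation=cv2.INTER_CUBIC)
b=cv2.resize(s[240:360,250:350],None,fx=2.8,fy=4*100/120*1.0,interpolation=cv2.INTER_CUBIC)
cv2.imwrite('pics/c5.png',np.hstack([a[:400],b[:400]])[:,:,::-1])
E
```

```text
t 0.6 pos [ 0.2416 -0.4941  0.2313] head 26.06 tilt [-0.  0.] F [ 0.6 -0.2  0.2] M [-0.05 -0.    0.02] open 0.0854 q [-68.8  20.1  94.6  -0.   65.3  -4.8]
```

View pics/c5.png

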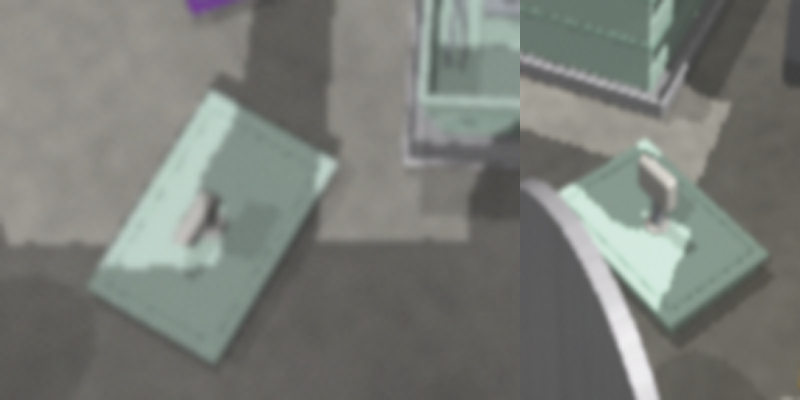

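Call:
move_arm:
  deltas:
    - {"tx": 0.0265, "ty": -0.0315, "tz": 0.002, "rx": 0, "ry": 0, "rz": -6.15, "hand": 0}

```text
time_s: 0.82
position: [0.2514, -0.455, 0.2292]
ee_rot: [[0.846, 0.533, 0.0], [0.533, -0.846, -0.001], [-0.0, 0.001, -1.0]]
contact_force: [0.5, 0.4, -0.5]
opening: 0.0855
```

Call:
move_arm:
  deltas:
    - {"tx": 0.0377, "ty": -0.036, "tz": 0.002, "rx": 0, "ry": 0, "rz": -7.8, "hand": 0}
    - {"tx": 0.0754, "ty": -0.072, "tz": 0.004, "rx": 0, "ry": 0, "rz": -15.6, "hand": 0}
    - {"tx": 0.113, "ty": -0.108, "tz": 0.006, "rx": 0, "ry": 0, "rz": -23.4, "hand": 0}
    - {"tx": 0.1508, "ty": -0.144, "tz": 0.008, "rx": 0, "ry": 0, "rz": -31.2, "hand": 0}
    - {"tx": 0.1885, "ty": -0.18, "tz": 0.01, "rx": 0, "ry": 0, "rz": -39, "hand": 0}
    - {"tx": 0.226, "ty": -0.216, "tz": 0.012, "rx": 0, "ry": 0, "rz": -46.8, "hand": 0}
    - {"tx": 0.264, "ty": -0.252, "tz": 0.014, "rx": 0, "ry": 0, "rz": -54.6, "hand": 0}
    - {"tx": 0.3015, "ty": -0.288, "tz": 0.016, "rx": 0, "ry": 0, "rz": -62.4, "hand": 0}
    - {"tx": 0.339, "ty": -0.324, "tz": 0.02, "rx": 0, "ry": 0, "rz": -70.2, "hand": 0}
    - {"tx": 0.377, "ty": -0.36, "tz": 0.03, "rx": 0, "ry": 0, "rz": -78, "hand": 0}
    - {"tx": 0.4147, "ty": -0.397, "tz": 0.04, "rx": 0, "ry": 0, "rz": -85.8, "hand": 0}
    - {"tx": 0.452, "ty": -0.433, "tz": 0.05, "rx": 0, "ry": 0, "rz": -93.6, "hand": 0}
    - {"tx": 0.49, "ty": -0.469, "tz": 0.06, "rx": 0, "ry": 0, "rz": -101.4, "hand": 0}
    - {"tx": 0.528, "ty": -0.505, "tz": 0.075, "rx": 0, "ry": 0, "rz": -109.2, "hand": 0}
    - {"tx": 0.5653, "ty": -0.5408, "tz": 0.089, "rx": 0, "ry": 0, "rz": -117.1, "hand": 0}
    - {"tx": 0.5653, "ty": -0.5408, "tz": 0.089, "rx": 0, "ry": 0, "rz": -117.1, "hand": 0}
    - {"tx": 0.5653, "ty": -0.5408, "tz": 0.089, "rx": 0, "ry": 0, "rz": -117.1, "hand": 0}

```text
time_s: 2.95
position: [0.441, 0.3035, 0.1395]
ee_rot: [[-0.86, 0.511, -0.0], [0.511, 0.86, -0.001], [-0.0, -0.001, -1.0]]
contact_force: [-0.4, 0.2, -1.0]
opening: 0.0854
```

```bash
python3 - <<'E'
from st import *
st(); t=snap('top','t1'); s=snap('side','s1')
a=cv2.resize(t[150:290,140:290],None,fx=2.8,fy=2.8,interpolation=cv2.INTER_CUBIC)
b=cv2.resize(s[220:360,220:360],None,fx=2.8,fy=2.8,interpolation=cv2.INTER_CUBIC)
cv2.imwrite('pics/c6.png',np.hstack([a,b])[:,:800,::-1])
E
```

```text
t 2.95 pos [0.441  0.3035 0.1395] head 149.29 tilt [-0.0002 -0.0012] F [-0.4  0.2 -1. ] M [ 0.   -0.04 -0.02] open 0.0854 q [ 2.960e+01  2.520e+01  1.016e+02 -1.000e-01  5.320e+01 -2.970e+01]
```

View pics/c6.png

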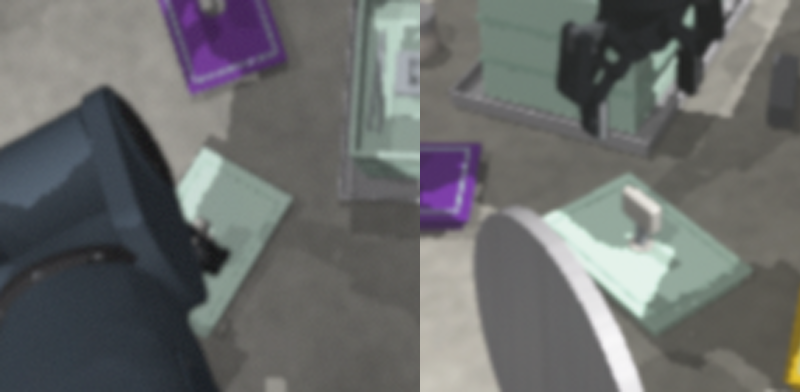

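Call:
move_arm:
  deltas:
    - {"tx": 0, "ty": 0, "tz": 0.035, "rx": 0, "ry": 0, "rz": 0, "hand": 0}
    - {"tx": 0, "ty": 0, "tz": 0.07, "rx": 0, "ry": 0, "rz": 0, "hand": 0}
    - {"tx": 0, "ty": 0, "tz": 0.09, "rx": 0, "ry": 0, "rz": 0, "hand": 60}
    - {"tx": 0, "ty": 0, "tz": 0.0995, "rx": 0, "ry": 0, "rz": 0, "hand": 100}
    - {"tx": 0, "ty": 0, "tz": 0.0995, "rx": 0, "ry": 0, "rz": 0, "hand": 130}

```text
time_s: 3.68
position: [0.4415, 0.3026, 0.0407]
ee_rot: [[-0.859, 0.512, 0.0], [0.512, 0.859, -0.001], [-0.001, -0.001, -1.0]]
contact_force: [0.1, 0.5, 0.1]
opening: 0.0419
```

```bash
python3 - <<'E'
from st import *
st(); t=snap('top','t2'); s=snap('side','s2')
b=cv2.resize(s[260:350,250:350],None,fx=6,fy=6,interpolation=cv2.INTER_CUBIC)
cv2.imwrite('pics/c7.png',b[:,:,::-1])
E
```

```text
t 3.675 pos [0.4415 0.3026 0.0407] head 149.18 tilt [ 0.0004 -0.0008] F [0.1 0.5 0.1] M [ 0.02 -0.02  0.03] open 0.0419 q [ 2.950e+01  3.430e+01  1.044e+02 -1.000e-01  4.130e+01 -2.970e+01]
```

View pics/c7.png

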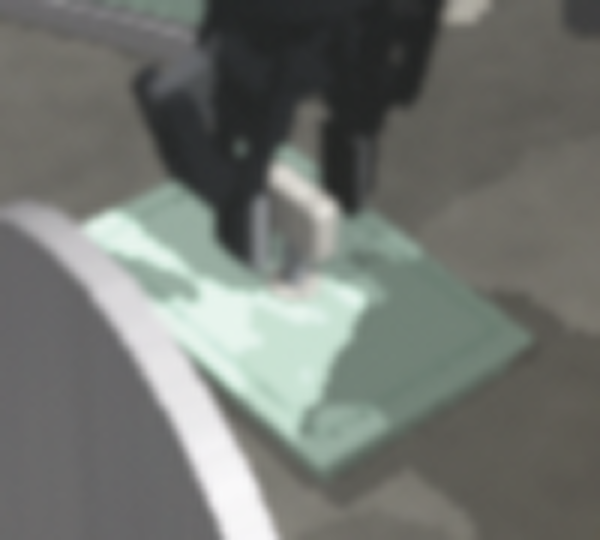

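Call:
move_arm:
  deltas:
    - {"tx": 0, "ty": 0, "tz": 0, "rx": 0, "ry": 0, "rz": 0, "hand": 190}
    - {"tx": 0, "ty": 0, "tz": 0, "rx": 0, "ry": 0, "rz": 0, "hand": 255}
    - {"tx": 0, "ty": 0, "tz": 0, "rx": 0, "ry": 0, "rz": 0, "hand": 255}
    - {"tx": 0, "ty": 0, "tz": 0, "rx": 0, "ry": 0, "rz": 0, "hand": 255}
    - {"tx": 0, "ty": 0, "tz": 0, "rx": 0, "ry": 0, "rz": 0, "hand": 255}
    - {"tx": 0, "ty": 0, "tz": 0, "rx": 0, "ry": 0, "rz": 0, "hand": 255}

```text
time_s: 4.53
position: [0.4422, 0.3032, 0.0416]
ee_rot: [[-0.859, 0.512, 0.002], [0.512, 0.859, 0.0], [-0.002, 0.001, -1.0]]
contact_force: [2.9, -0.1, 3.3]
opening: 0.0109
```

```bash
python3 - <<'E'
from st import *
st()
E
```

```text
t 4.525 pos [0.4422 0.3032 0.0416] head 149.2 tilt [0.0024 0.0002] F [ 2.9 -0.1  3.3] M [ 0.07 -0.38  0.04] open 0.0109 q [ 2.950e+01  3.420e+01  1.043e+02 -1.000e-01  4.130e+01 -2.970e+01]
```

Call:
move_arm:
  deltas:
    - {"tx": 0, "ty": 0, "tz": -0.015, "rx": 0, "ry": 0, "rz": 0, "hand": 255}
    - {"tx": 0, "ty": 0, "tz": -0.05, "rx": 0, "ry": 0, "rz": 0, "hand": 255}
    - {"tx": 0, "ty": 0, "tz": -0.09, "rx": 0, "ry": 0, "rz": 0, "hand": 255}
    - {"tx": 0, "ty": 0, "tz": -0.13, "rx": 0, "ry": 0, "rz": 0, "hand": 255}
    - {"tx": 0, "ty": 0, "tz": -0.165, "rx": 0, "ry": 0, "rz": 0, "hand": 255}
    - {"tx": 0, "ty": 0, "tz": -0.185, "rx": 0, "ry": 0, "rz": 0, "hand": 255}
    - {"tx": 0, "ty": 0, "tz": -0.185, "rx": 0, "ry": 0, "rz": 0, "hand": 255}
    - {"tx": 0, "ty": 0, "tz": -0.185, "rx": 0, "ry": 0, "rz": 0, "hand": 255}

```text
time_s: 5.52
position: [0.4411, 0.3028, 0.2256]
ee_rot: [[-0.859, 0.512, 0.001], [0.512, 0.859, -0.001], [-0.001, -0.0, -1.0]]
contact_force: [-0.0, 0.1, -2.8]
opening: 0.0115
```

```bash
python3 - <<'E'
from st import *
st(); t=snap('top','t3'); s=snap('side','s3')
b=cv2.resize(s[150:350,190:390],None,fx=3,fy=3,interpolation=cv2.INTER_CUBIC)
cv2.imwrite('pics/c8.png',b[:,:,::-1])
E
```

```text
t 5.525 pos [0.4411 0.3028 0.2256] head 149.21 tilt [ 0.0008 -0.0006] F [-0.   0.1 -2.8] M [-0.01 -0.   -0.01] open 0.0115 q [ 29.5  18.9  97.2  -0.1  63.9 -29.7]
```

View pics/c8.png

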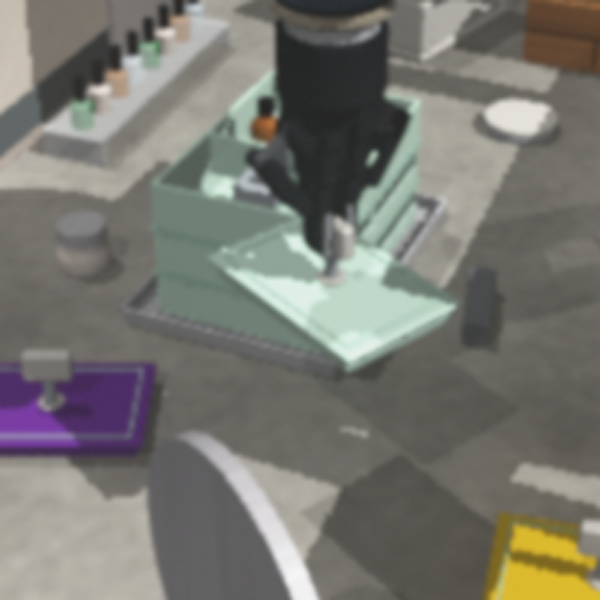

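View pics/t3.png

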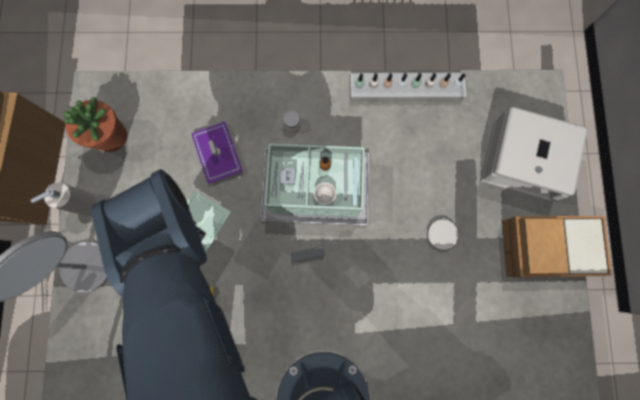

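Call:
move_arm:
  deltas:
    - {"tx": -0.02, "ty": -0.01, "tz": 0, "rx": 0, "ry": 0, "rz": -2.5, "hand": 255}
    - {"tx": -0.055, "ty": -0.026, "tz": 0, "rx": 0, "ry": 0, "rz": -7, "hand": 255}
    - {"tx": -0.095, "ty": -0.045, "tz": 0, "rx": 0, "ry": 0, "rz": -12, "hand": 255}
    - {"tx": -0.135, "ty": -0.064, "tz": 0, "rx": 0, "ry": 0, "rz": -17, "hand": 255}
    - {"tx": -0.175, "ty": -0.083, "tz": 0, "rx": 0, "ry": 0, "rz": -22, "hand": 255}
    - {"tx": -0.21, "ty": -0.1, "tz": 0, "rx": 0, "ry": 0, "rz": -26, "hand": 255}
    - {"tx": -0.2353, "ty": -0.1119, "tz": 0, "rx": 0, "ry": 0, "rz": -28.15, "hand": 255}
    - {"tx": -0.2353, "ty": -0.1119, "tz": 0, "rx": 0, "ry": 0, "rz": -28.15, "hand": 255}
    - {"tx": -0.2353, "ty": -0.1119, "tz": 0, "rx": 0, "ry": 0, "rz": -28.15, "hand": 255}

```text
time_s: 6.75
position: [0.5854, 0.0867, 0.225]
ee_rot: [[-0.999, 0.047, -0.001], [0.047, 0.999, -0.001], [0.001, -0.001, -1.0]]
contact_force: [0.9, 0.5, -1.1]
opening: 0.0112
```

```bash
python3 - <<'E'
from st import *
st(); t=snap('top','t4'); s=snap('side','s4')
b=cv2.resize(s[150:290,210:370],None,fx=5,fy=4.2,interpolation=cv2.INTER_CUBIC)
cv2.imwrite('pics/c9.png',b[:,:,::-1])
b=cv2.resize(t[130:250,220:380],None,fx=5,fy=5,interpolation=cv2.INTER_CUBIC)
cv2.imwrite('pics/c10.png',b[:,:,::-1])
E
```

```text
t 6.75 pos [0.5854 0.0867 0.225 ] head 177.33 tilt [-0.0011 -0.0007] F [ 0.9  0.5 -1.1] M [ 0.04 -0.01 -0.04] open 0.0112 q [  3.9  24.8  88.6  -0.   66.7 -83.4]
```

View pics/c9.png

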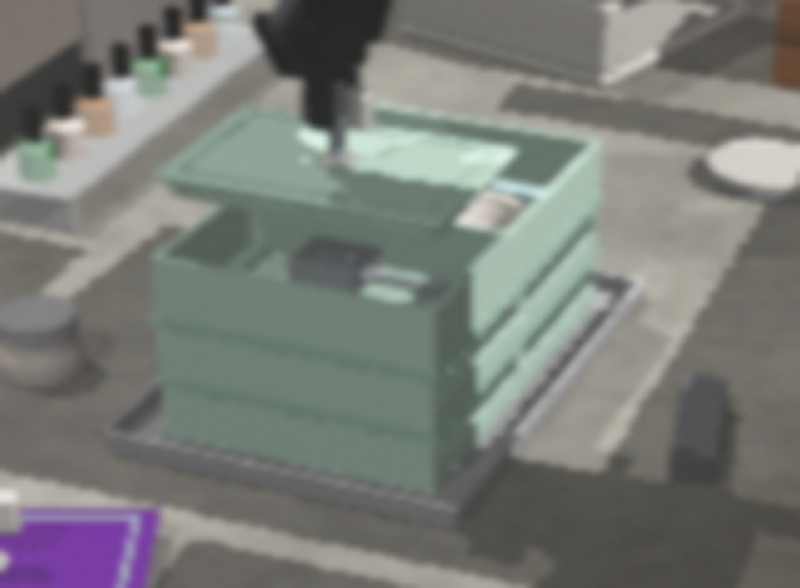

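View pics/c10.png

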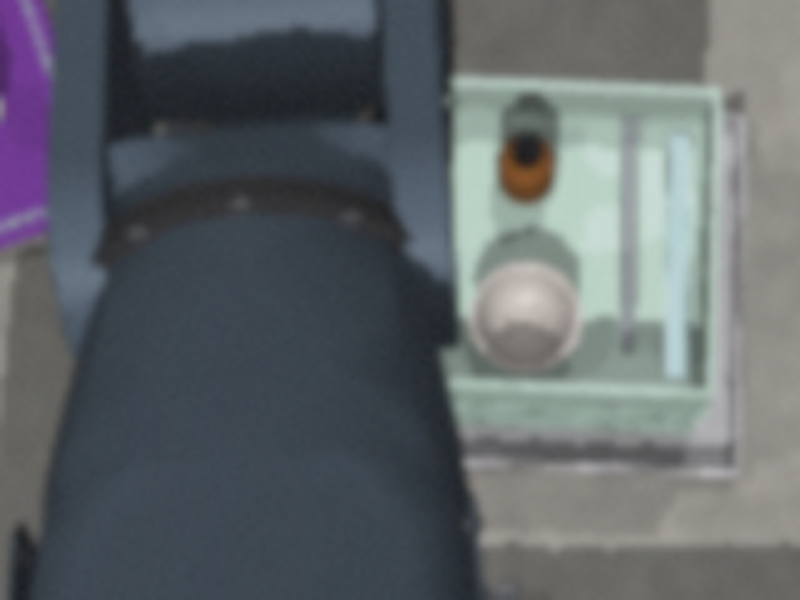

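```bash
cat > f3.py <<'E'
from fit import *
im=cv2.imread('pics/s4.png'); gs={'side':grad(im)}
yaw=np.radians(-2.64)
pz=.225-.0416+.018; pl=(.5854,.0867,yaw); stp=(.5826,.0153,yaw)
h=.081;w=.053
E1=rect(.162,.106,pz)
E2=[((.082,.125,.14),(-.082,.125,.14)),((-.082,.125,.14),(-.082,-.125,.14))]
print(fit(['side'],gs,E1,pl)); print(fit(['side'],gs,E2,stp))
o=cv2.resize(im,None,fx=5,fy=5,interpolation=cv2.INTER_CUBIC)
for E,p,col in((E1,pl,(0,0,255)),(E2,stp,(255,0,0))):
    for u,v in proj('side',pts(E,p)): cv2.circle(o,(int(5*u+2),int(5*v+2)),0,col,-1)
cv2.imwrite('pics/c11.png',o[5*160:5*160+600,5*215:5*215+800])
E
python3 f3.py
```

```text
(array([0.58197798, 0.09125402, 0.00068741]), np.float64(-264.8380126953125))
(array([ 0.58741304,  0.01162148, -0.02594365]), np.float64(-254.8429718017578))
```

View pics/c11.png

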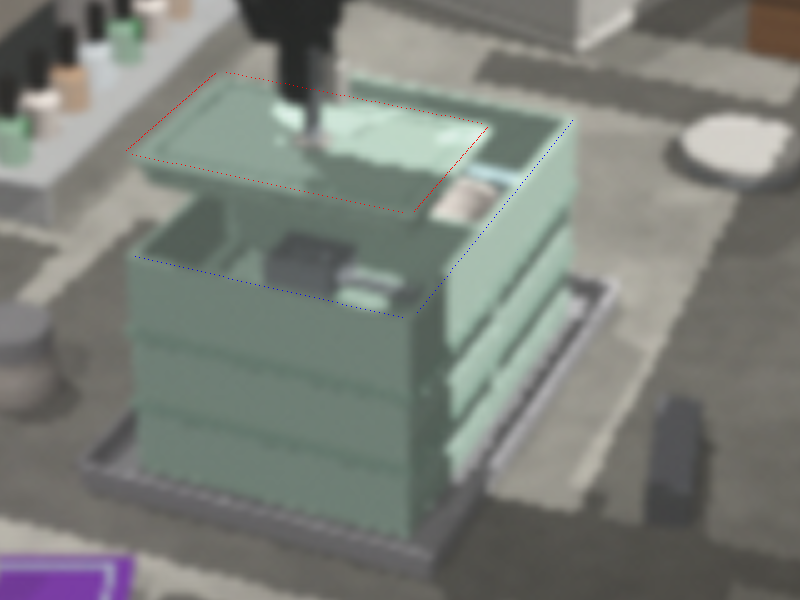

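```bash
cat > f4.py <<'E'
from fit import *
import sys
im=cv2.imread('pics/s4.png')
a,b,W,H=232,165,90,66; S=9
o=cv2.resize(im[b:b+H,a:a+W],None,fx=S,fy=S,interpolation=cv2.INTER_CUBIC)
o=np.clip((o.astype(float)-60)*1.6,0,255).astype(np.uint8)
cv2.imwrite('pics/c12.png',o[:594,:800])
E
python3 f4.py
```

```text
(no output)
```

View pics/c12.png

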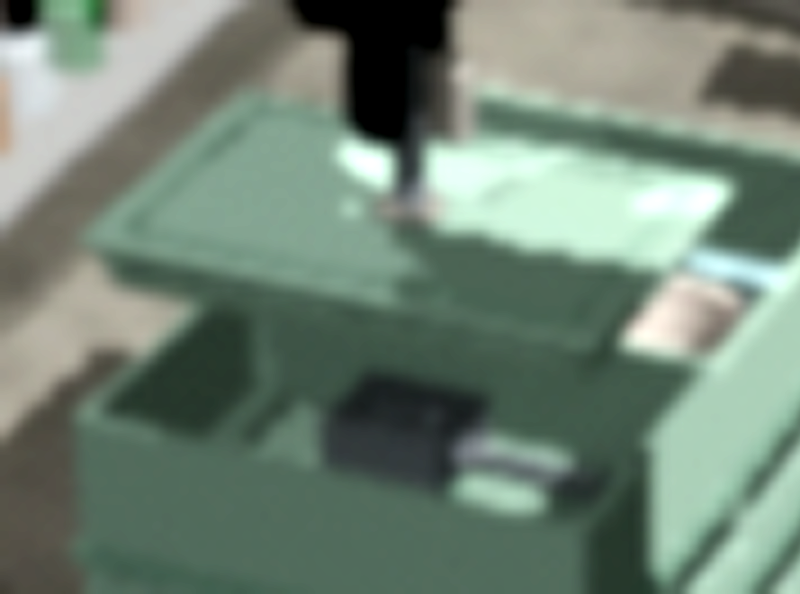

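```bash
cat > f5.py <<'E'
from fit import *
from scipy.optimize import least_squares
P=np.array([(235,90),(90,243),(600,345),(735,180)]); P=(P+.5)/9-.5+[232,165]
C=np.array([(.081,-.053),(.081,.053),(-.081,.053),(-.081,-.053)])
from scipy.spatial.transform import Rotation as Ro
def W(p):
    R=Ro.from_euler('ZYX',[p[2],p[4] if len(p)>4 else 0,p[5] if len(p)>4 else 0]).as_matrix()
    return np.c_[C,np.zeros(4)]@R.T+[p[0],p[1],p[3]]
x0=[.5854,.0867,-.046,.2014]
e=proj('side',W(x0)); print('meas-exp',(P-e).round(2))
r=least_squares(lambda p:(proj('side',W(p))-P).ravel(),x0);print(r.x.round(4),r.fun.round(2))
r=least_squares(lambda p:(proj('side',W(np.r_[p,.2014]))-P).ravel(),x0[:3]);print(r.x.round(4),r.fun.round(2))
r=least_squares(lambda p:(proj('side',W(p))-P).ravel(),x0+[0,0]);print(r.x.round(4),r.fun.round(2))
# stack near corners
Q=np.array([(78,413),(588,520)]); Q=(Q+.5)/9-.5+[232,165]
c,s=np.cos(-.046),np.sin(-.046); D=np.array([(.082,.125),(-.082,.125)])@np.array([[c,s],[-s,c]])+[.5826,.0153]
print('stack meas-exp',(Q-proj('side',np.c_[D,[.14,.14]])).round(2))
E
python3 f5.py
```

```text
meas-exp [[-0.57  0.81]
 [ 2.18  1.41]
 [ 1.25  0.45]
 [ 0.62  0.02]]
[ 0.5884  0.0736 -0.0114  0.1924] [ 0.62  0.31 -0.67 -0.14  0.52 -0.28 -0.46  0.15]
[ 0.5819  0.0891 -0.0152] [ 0.44  0.01 -1.26 -0.23  0.74 -0.09  0.1   0.09]
[ 0.5898  0.0704 -0.0101  0.1905 -0.0039 -0.015 ] [ 0.62 -0.01 -0.53  0.02  0.49  0.02 -0.58 -0.03]
stack meas-exp [[ 0.17 -0.15]
 [-0.08 -1.24]]
```

Call:
move_arm:
  deltas:
    - {"tx": -0.0011, "ty": -0.0005, "tz": 0.01, "rx": 0, "ry": 0, "rz": 0, "hand": 255}
    - {"tx": -0.0011, "ty": -0.0005, "tz": 0.025, "rx": 0, "ry": 0, "rz": 0, "hand": 255}
    - {"tx": -0.0011, "ty": -0.0005, "tz": 0.036, "rx": 0, "ry": 0, "rz": 0, "hand": 255}
    - {"tx": -0.0011, "ty": -0.0005, "tz": 0.036, "rx": 0, "ry": 0, "rz": 0, "hand": 255}
    - {"tx": -0.0011, "ty": -0.0005, "tz": 0.036, "rx": 0, "ry": 0, "rz": 0, "hand": 255}

```text
time_s: 7.48
position: [0.5867, 0.0865, 0.1896]
ee_rot: [[-0.999, 0.046, 0.0], [0.046, 0.999, -0.001], [-0.0, -0.001, -1.0]]
contact_force: [0.2, 0.0, -0.8]
opening: 0.011
```

```bash
python3 - <<'E'
from st import *
st(); s=snap('side','s5')
a,b,W,H=232,165,88,66; S=9
im=s[:,:,::-1]
o=cv2.resize(im[b:b+H,a:a+W],None,fx=S,fy=S,interpolation=cv2.INTER_CUBIC)
o=np.clip((o.astype(float)-60)*1.6,0,255).astype(np.uint8)
cv2.imwrite('pics/c13.png',o)
E
```

```text
t 7.475 pos [0.5867 0.0865 0.1896] head 177.39 tilt [ 0.0001 -0.0007] F [ 0.2  0.  -0.8] M [-0.03  0.06  0.02] open 0.011 q [  3.9  27.1  90.4  -0.   62.5 -83.5]
```

View pics/c13.png

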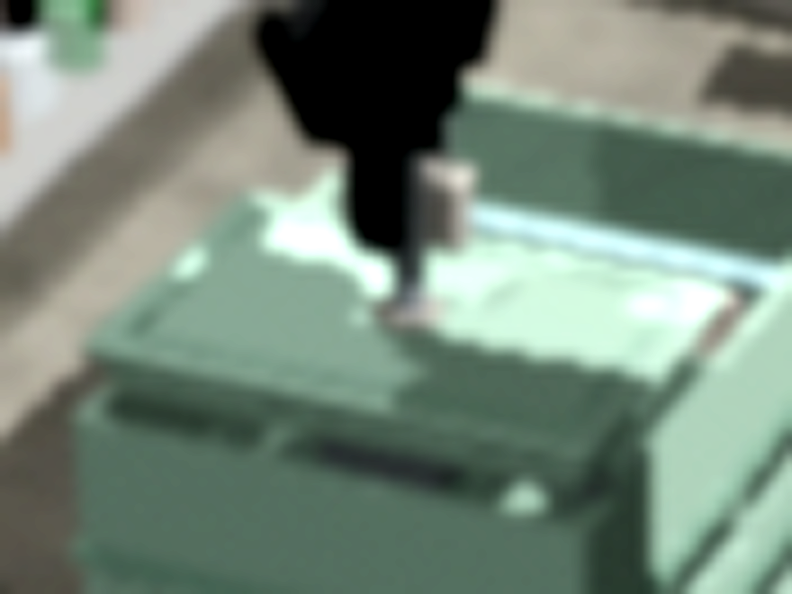

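Call:
move_arm:
  deltas:
    - {"tx": 0, "ty": 0, "tz": 0.004, "rx": 0, "ry": 0, "rz": 0, "hand": 255}
    - {"tx": 0, "ty": 0, "tz": 0.008, "rx": 0, "ry": 0, "rz": 0, "hand": 255}
    - {"tx": 0, "ty": 0, "tz": 0.01, "rx": 0, "ry": 0, "rz": 0, "hand": 255}
    - {"tx": 0, "ty": 0, "tz": 0.011, "rx": 0, "ry": 0, "rz": 0, "hand": 255}

```text
time_s: 8.02
position: [0.5868, 0.0864, 0.1786]
ee_rot: [[-0.999, 0.046, 0.0], [0.046, 0.999, -0.001], [-0.0, -0.001, -1.0]]
contact_force: [0.1, -0.1, -2.2]
opening: 0.0103
```

```bash
python3 - <<'E'
from st import *
st()
E
```

```text
t 8.025 pos [0.5868 0.0864 0.1786] head 177.38 tilt [ 0.0002 -0.0007] F [ 0.1 -0.1 -2.2] M [-0.01  0.03  0.06] open 0.0103 q [  3.9  27.8  91.   -0.   61.2 -83.5]
```

Call:
move_arm:
  deltas:
    - {"tx": 0, "ty": 0, "tz": 0.002, "rx": 0, "ry": 0, "rz": 0, "hand": 255}
    - {"tx": 0, "ty": 0, "tz": 0.004, "rx": 0, "ry": 0, "rz": 0, "hand": 255}
    - {"tx": 0, "ty": 0, "tz": 0.005, "rx": 0, "ry": 0, "rz": 0, "hand": 255}
    - {"tx": 0, "ty": 0, "tz": 0.006, "rx": 0, "ry": 0, "rz": 0, "hand": 255}

```text
time_s: 8.52
position: [0.5868, 0.0865, 0.1726]
ee_rot: [[-0.999, 0.046, 0.0], [0.046, 0.999, -0.001], [-0.0, -0.001, -1.0]]
contact_force: [0.6, -0.0, -1.0]
opening: 0.0113
```

```bash
python3 - <<'E'
from st import *
st()
E
```

```text
t 8.525 pos [0.5868 0.0865 0.1726] head 177.39 tilt [ 0.0004 -0.0007] F [ 0.6 -0.  -1. ] M [ 0.01 -0.05 -0.05] open 0.0113 q [  3.9  28.2  91.3  -0.   60.5 -83.5]
```

Call:
move_arm:
  deltas:
    - {"tx": 0, "ty": 0, "tz": 0.0015, "rx": 0, "ry": 0, "rz": 0, "hand": 255}
    - {"tx": 0, "ty": 0, "tz": 0.003, "rx": 0, "ry": 0, "rz": 0, "hand": 255}
    - {"tx": 0, "ty": 0, "tz": 0.0035, "rx": 0, "ry": 0, "rz": 0, "hand": 255}

```text
time_s: 8.9
position: [0.5868, 0.0865, 0.169]
ee_rot: [[-0.999, 0.046, 0.0], [0.046, 0.999, -0.001], [-0.0, -0.001, -1.0]]
contact_force: [-0.1, -0.2, -2.0]
opening: 0.0108
```

```bash
python3 - <<'E'
from st import *
st()
E
```

```text
t 8.9 pos [0.5868 0.0865 0.169 ] head 177.39 tilt [ 0.0003 -0.0007] F [-0.1 -0.2 -2. ] M [ 0.01 -0.05 -0.02] open 0.0108 q [  3.9  28.4  91.5  -0.   60.1 -83.5]
```

Call:
move_arm:
  deltas:
    - {"tx": 0, "ty": 0, "tz": 0.0005, "rx": 0, "ry": 0, "rz": 0, "hand": 255}
    - {"tx": 0, "ty": 0, "tz": 0.001, "rx": 0, "ry": 0, "rz": 0, "hand": 255}
    - {"tx": 0, "ty": 0, "tz": 0.0015, "rx": 0, "ry": 0, "rz": 0, "hand": 255}

```text
time_s: 9.28
position: [0.5869, 0.0864, 0.1678]
ee_rot: [[-0.999, 0.046, 0.001], [0.046, 0.999, -0.001], [-0.001, -0.001, -1.0]]
contact_force: [-1.4, -0.3, 1.7]
opening: 0.011
```

Call:
move_arm:
  deltas:
    - {"tx": 0, "ty": 0, "tz": 0.0005, "rx": 0, "ry": 0, "rz": 0, "hand": 255}
    - {"tx": 0, "ty": 0, "tz": 0.001, "rx": 0, "ry": 0, "rz": 0, "hand": 255}

```text
time_s: 9.52
position: [0.5869, 0.0865, 0.167]
ee_rot: [[-0.999, 0.046, 0.001], [0.046, 0.999, -0.001], [-0.001, -0.001, -1.0]]
contact_force: [-1.5, -0.0, 3.3]
opening: 0.0109
```

```bash
python3 - <<'E'
from st import *
st(); s=snap('side','s6')
a,b,W,H=232,165,88,66; S=9
im=s[:,:,::-1]
o=cv2.resize(im[b:b+H,a:a+W],None,fx=S,fy=S,interpolation=cv2.INTER_CUBIC)
o=np.clip((o.astype(float)-60)*1.6,0,255).astype(np.uint8)
cv2.imwrite('pics/c14.png',o)
E
```

```text
t 9.525 pos [0.5869 0.0865 0.167 ] head 177.39 tilt [ 0.0008 -0.0007] F [-1.5 -0.   3.3] M [-0.08  0.34 -0.01] open 0.0109 q [  3.9  28.6  91.6  -0.   59.9 -83.5]
```

View pics/c14.png

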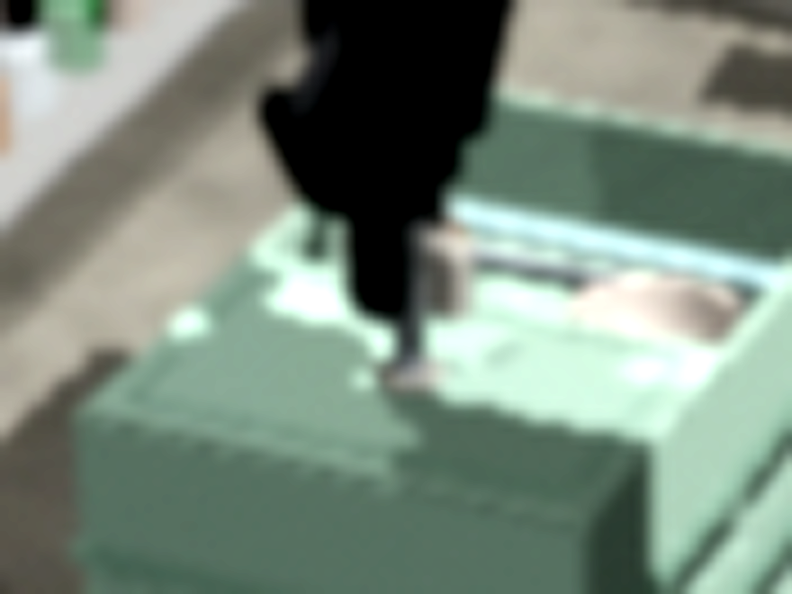

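Call:
move_arm:
  deltas:
    - {"tx": 0.0004, "ty": 0, "tz": 0.001, "rx": 0, "ry": 0, "rz": 0, "hand": 255}
    - {"tx": 0.0004, "ty": 0, "tz": 0.002, "rx": 0, "ry": 0, "rz": 0, "hand": 255}
    - {"tx": 0.0004, "ty": 0, "tz": 0.003, "rx": 0, "ry": 0, "rz": 0, "hand": 255}
    - {"tx": 0.0004, "ty": 0, "tz": 0.0035, "rx": 0, "ry": 0, "rz": 0, "hand": 255}

```text
time_s: 10.07
position: [0.5867, 0.0864, 0.1635]
ee_rot: [[-0.999, 0.046, 0.001], [0.046, 0.999, -0.001], [-0.001, -0.001, -1.0]]
contact_force: [0.6, -0.1, 4.6]
opening: 0.0108
```

```bash
python3 - <<'E'
from st import *
st()
E
```

```text
t 10.075 pos [0.5867 0.0864 0.1635] head 177.38 tilt [ 0.0014 -0.0007] F [ 0.6 -0.1  4.6] M [-0.09 -0.13 -0.06] open 0.0108 q [  3.9  28.8  91.8  -0.1  59.4 -83.5]
```

Call:
move_arm:
  deltas:
    - {"tx": 0, "ty": 0, "tz": 0.0005, "rx": 0, "ry": 0, "rz": 0, "hand": 255}
    - {"tx": 0, "ty": 0, "tz": 0.001, "rx": 0, "ry": 0, "rz": 0, "hand": 255}

```text
time_s: 10.32
position: [0.5868, 0.0864, 0.1625]
ee_rot: [[-0.999, 0.046, 0.002], [0.046, 0.999, -0.001], [-0.002, -0.001, -1.0]]
contact_force: [0.4, -0.8, 4.8]
opening: 0.0106
```

Call:
move_arm:
  deltas:
    - {"tx": 0, "ty": 0, "tz": 0.0005, "rx": 0, "ry": 0, "rz": 0, "hand": 255}
    - {"tx": 0, "ty": 0, "tz": 0.001, "rx": 0, "ry": 0, "rz": 0, "hand": 255}

```text
time_s: 10.58
position: [0.5868, 0.0865, 0.1616]
ee_rot: [[-0.999, 0.046, 0.001], [0.046, 0.999, -0.001], [-0.002, -0.001, -1.0]]
contact_force: [-1.6, -0.5, 4.9]
opening: 0.0108
```

Call:
move_arm:
  deltas:
    - {"tx": 0, "ty": 0, "tz": 0.0005, "rx": 0, "ry": 0, "rz": 0, "hand": 255}
    - {"tx": 0, "ty": 0, "tz": 0.001, "rx": 0, "ry": 0, "rz": 0, "hand": 255}

```text
time_s: 10.82
position: [0.5869, 0.0865, 0.161]
ee_rot: [[-0.999, 0.046, 0.002], [0.046, 0.999, -0.001], [-0.002, -0.001, -1.0]]
contact_force: [-2.3, -0.5, 10.0]
opening: 0.0109
```

Call:
move_arm:
  deltas:
    - {"tx": 0.0003, "ty": 0, "tz": 0.0005, "rx": 0, "ry": 0, "rz": 0, "hand": 255}

```text
time_s: 10.95
position: [0.5868, 0.0865, 0.161]
ee_rot: [[-0.999, 0.046, 0.003], [0.046, 0.999, -0.001], [-0.003, -0.001, -1.0]]
contact_force: [-0.5, -0.9, 9.4]
opening: 0.0108
```

```bash
python3 - <<'E'
from st import *
st()
E
```

```text
t 10.95 pos [0.5868 0.0865 0.161 ] head 177.39 tilt [ 0.0025 -0.0007] F [-0.5 -0.9  9.4] M [-0.17  0.22 -0.1 ] open 0.0108 q [  3.9  28.9  91.9  -0.1  59.  -83.4]
```

Call:
move_arm:
  deltas:
    - {"tx": 0, "ty": 0, "tz": 0.0006, "rx": 0, "ry": 0, "rz": 0, "hand": 255}
    - {"tx": 0, "ty": 0, "tz": 0.001, "rx": 0, "ry": 0, "rz": 0, "hand": 255}

```text
time_s: 11.2
position: [0.5869, 0.0864, 0.1609]
ee_rot: [[-0.999, 0.046, 0.003], [0.046, 0.999, -0.001], [-0.003, -0.001, -1.0]]
contact_force: [-4.0, -0.5, 14.3]
opening: 0.0111
```

Call:
move_arm:
  deltas:
    - {"tx": 0.0003, "ty": 0, "tz": 0.0004, "rx": 0, "ry": 0, "rz": 3, "hand": 255}
    - {"tx": 0.0003, "ty": 0, "tz": 0.0004, "rx": 0, "ry": 0, "rz": 7, "hand": 255}
    - {"tx": 0.0003, "ty": 0, "tz": 0.0004, "rx": 0, "ry": 0, "rz": 11, "hand": 255}
    - {"tx": 0.0003, "ty": 0, "tz": 0.0004, "rx": 0, "ry": 0, "rz": 15, "hand": 255}

```text
time_s: 11.7
position: [0.5867, 0.0861, 0.161]
ee_rot: [[-0.952, 0.305, 0.003], [0.305, 0.952, -0.001], [-0.004, -0.0, -1.0]]
contact_force: [-1.3, -3.5, 9.9]
opening: 0.0109
```

```bash
python3 - <<'E'
from st import *
st()
E
```

```text
t 11.7 pos [0.5867 0.0861 0.161 ] head 162.27 tilt [ 0.0034 -0.0015] F [-1.3 -3.5  9.9] M [-0.71  0.46  0.02] open 0.0109 q [  3.9  28.9  92.   -0.1  59.  -68.3]
```

Call:
move_arm:
  deltas:
    - {"tx": 0, "ty": 0, "tz": 0.0003, "rx": 0, "ry": 0, "rz": 5, "hand": 255}
    - {"tx": 0, "ty": 0, "tz": 0.0003, "rx": 0, "ry": 0, "rz": 10, "hand": 255}
    - {"tx": 0, "ty": 0, "tz": 0.0003, "rx": 0, "ry": 0, "rz": 15, "hand": 255}
    - {"tx": 0, "ty": 0, "tz": 0.0003, "rx": 0, "ry": 0, "rz": 20, "hand": 255}
    - {"tx": 0, "ty": 0, "tz": 0.0003, "rx": 0, "ry": 0, "rz": 25, "hand": 255}
    - {"tx": 0, "ty": 0, "tz": 0.0003, "rx": 0, "ry": 0, "rz": 30, "hand": 255}

```text
time_s: 12.45
position: [0.5865, 0.0856, 0.161]
ee_rot: [[-0.671, 0.742, 0.003], [0.742, 0.671, -0.002], [-0.004, 0.0, -1.0]]
contact_force: [-2.4, -3.7, 8.8]
opening: 0.0111
```

```bash
python3 - <<'E'
from st import *
st()
E
```

```text
t 12.45 pos [0.5865 0.0856 0.161 ] head 132.11 tilt [ 0.0027 -0.0024] F [-2.4 -3.7  8.8] M [-0.68  0.62  0.06] open 0.0111 q [  3.9  28.9  92.   -0.2  59.  -38.2]
```

Call:
move_arm:
  deltas:
    - {"tx": 0, "ty": 0, "tz": 0.0003, "rx": 0, "ry": 0, "rz": 5, "hand": 255}
    - {"tx": 0, "ty": 0, "tz": 0.0003, "rx": 0, "ry": 0, "rz": 10, "hand": 255}
    - {"tx": 0, "ty": 0, "tz": 0.0003, "rx": 0, "ry": 0, "rz": 16, "hand": 255}
    - {"tx": 0, "ty": 0, "tz": 0.0003, "rx": 0, "ry": 0, "rz": 22, "hand": 255}
    - {"tx": 0, "ty": 0, "tz": 0.0003, "rx": 0, "ry": 0, "rz": 28, "hand": 255}
    - {"tx": 0, "ty": 0, "tz": 0.0003, "rx": 0, "ry": 0, "rz": 34, "hand": 255}
    - {"tx": 0, "ty": 0, "tz": 0.0003, "rx": 0, "ry": 0, "rz": 39, "hand": 255}
    - {"tx": 0, "ty": 0, "tz": 0.0003, "rx": 0, "ry": 0, "rz": 43, "hand": 255}
    - {"tx": 0, "ty": 0, "tz": 0.0003, "rx": 0, "ry": 0, "rz": 45.5, "hand": 255}
    - {"tx": 0, "ty": 0, "tz": 0.0003, "rx": 0, "ry": 0, "rz": 45.5, "hand": 255}

```text
time_s: 13.7
position: [0.5859, 0.0855, 0.161]
ee_rot: [[0.06, 0.998, 0.001], [0.998, -0.06, -0.003], [-0.003, 0.001, -1.0]]
contact_force: [-4.1, -1.7, 10.1]
opening: 0.0106
```

```bash
python3 - <<'E'
from st import *
st()
E
```

```text
t 13.7 pos [0.5859 0.0855 0.161 ] head 86.58 tilt [ 0.0013 -0.0027] F [-4.1 -1.7 10.1] M [-0.22  0.9  -0.03] open 0.0106 q [ 3.9 28.9 92.  -0.2 59.1  7.4]
```

Call:
move_arm:
  deltas:
    - {"tx": 0, "ty": 0, "tz": -0.001, "rx": 0, "ry": 0, "rz": 0, "hand": 255}
    - {"tx": 0, "ty": 0, "tz": -0.002, "rx": 0, "ry": 0, "rz": 0, "hand": 255}
    - {"tx": 0, "ty": 0, "tz": -0.0028, "rx": 0, "ry": 0, "rz": 0, "hand": 255}

```text
time_s: 14.08
position: [0.5857, 0.0854, 0.1637]
ee_rot: [[0.06, 0.998, 0.001], [0.998, -0.06, -0.003], [-0.003, 0.001, -1.0]]
contact_force: [-0.7, -0.8, 3.7]
opening: 0.0111
```

```bash
python3 - <<'E'
from st import *
st()
E
```

```text
t 14.075 pos [0.5857 0.0854 0.1637] head 86.58 tilt [ 0.001  -0.0027] F [-0.7 -0.8  3.7] M [-0.19  0.17  0.02] open 0.0111 q [ 3.9 28.7 91.9 -0.2 59.4  7.4]
```

Call:
move_arm:
  deltas:
    - {"tx": 0, "ty": 0, "tz": -0.0007, "rx": 0, "ry": 0, "rz": 0, "hand": 255}
    - {"tx": 0, "ty": 0, "tz": -0.0011, "rx": 0, "ry": 0, "rz": 0, "hand": 255}
    - {"tx": 0, "ty": 0, "tz": -0.0011, "rx": 0, "ry": 0, "rz": 0, "hand": 255}

```text
time_s: 14.45
position: [0.5857, 0.0854, 0.1646]
ee_rot: [[0.06, 0.998, 0.001], [0.998, -0.06, -0.003], [-0.003, 0.001, -1.0]]
contact_force: [-0.1, -0.6, 1.5]
opening: 0.0109
```

```bash
python3 - <<'E'
from st import *
st()
E
```

```text
t 14.45 pos [0.5857 0.0854 0.1646] head 86.58 tilt [ 0.0008 -0.0027] F [-0.1 -0.6  1.5] M [-0.14 -0.07  0.06] open 0.0109 q [ 3.9 28.6 91.9 -0.2 59.5  7.4]
```

Call:
move_arm:
  deltas:
    - {"tx": 0, "ty": 0, "tz": 0, "rx": 0, "ry": 0, "rz": 0, "hand": 190}
    - {"tx": 0, "ty": 0, "tz": 0, "rx": 0, "ry": 0, "rz": 0, "hand": 150}
    - {"tx": 0, "ty": 0, "tz": 0, "rx": 0, "ry": 0, "rz": 0, "hand": 100}
    - {"tx": 0, "ty": 0, "tz": 0, "rx": 0, "ry": 0, "rz": 0, "hand": 60}
    - {"tx": 0, "ty": 0, "tz": 0, "rx": 0, "ry": 0, "rz": 0, "hand": 60}

```text
time_s: 15.08
position: [0.5857, 0.0854, 0.1647]
ee_rot: [[0.06, 0.998, 0.001], [0.998, -0.06, -0.003], [-0.003, 0.001, -1.0]]
contact_force: [0.2, 0.5, -1.0]
opening: 0.0653
```

Call:
move_arm:
  deltas:
    - {"tx": 0, "ty": 0, "tz": -0.02, "rx": 0, "ry": 0, "rz": 0, "hand": 60}
    - {"tx": 0, "ty": 0, "tz": -0.05, "rx": 0, "ry": 0, "rz": 0, "hand": 60}
    - {"tx": 0, "ty": 0, "tz": -0.1, "rx": 0, "ry": 0, "rz": 0, "hand": 60}
    - {"tx": 0, "ty": 0, "tz": -0.15, "rx": 0, "ry": 0, "rz": 0, "hand": 60}
    - {"tx": -0.05, "ty": -0.02, "tz": -0.16, "rx": 0, "ry": 0, "rz": 0, "hand": 60}
    - {"tx": -0.1, "ty": -0.06, "tz": -0.16, "rx": 0, "ry": 0, "rz": 0, "hand": 60}
    - {"tx": -0.14, "ty": -0.1, "tz": -0.16, "rx": 0, "ry": 0, "rz": 0, "hand": 60}
    - {"tx": -0.18, "ty": -0.14, "tz": -0.16, "rx": 0, "ry": 0, "rz": 0, "hand": 60}
    - {"tx": -0.22, "ty": -0.18, "tz": -0.16, "rx": 0, "ry": 0, "rz": 0, "hand": 60}
    - {"tx": -0.26, "ty": -0.2, "tz": -0.16, "rx": 0, "ry": 0, "rz": 0, "hand": 60}
    - {"tx": -0.3, "ty": -0.2, "tz": -0.16, "rx": 0, "ry": 0, "rz": 0, "hand": 60}
    - {"tx": -0.3, "ty": -0.2, "tz": -0.16, "rx": 0, "ry": 0, "rz": 0, "hand": 60}

```text
time_s: 16.58
position: [0.3676, -0.2034, 0.3253]
ee_rot: [[0.063, 0.998, 0.001], [0.998, -0.063, -0.003], [-0.003, 0.001, -1.0]]
contact_force: [0.1, -0.1, 1.2]
opening: 0.0657
```

```bash
python3 - <<'E'
from st import *
st(); s=snap('side','s7'); t=snap('top','t7')
a=cv2.resize(s[165:255,225:345],None,fx=6.6,fy=6.6,interpolation=cv2.INTER_CUBIC)
cv2.imwrite('pics/c15.png',a[:,:,::-1])
b=cv2.resize(t[130:240,250:380],None,fx=5.4,fy=5.4,interpolation=cv2.INTER_CUBIC)
cv2.imwrite('pics/c16.png',b[:,:,::-1])
E
```

```text
t 16.575 pos [ 0.3676 -0.2034  0.3253] head 86.4 tilt [ 0.0009 -0.003 ] F [ 0.1 -0.1  1.2] M [-0.02 -0.04 -0.02] open 0.0657 q [-3.520e+01  7.000e-01  1.048e+02 -1.000e-01  7.440e+01 -3.160e+01]
```

View pics/c15.png

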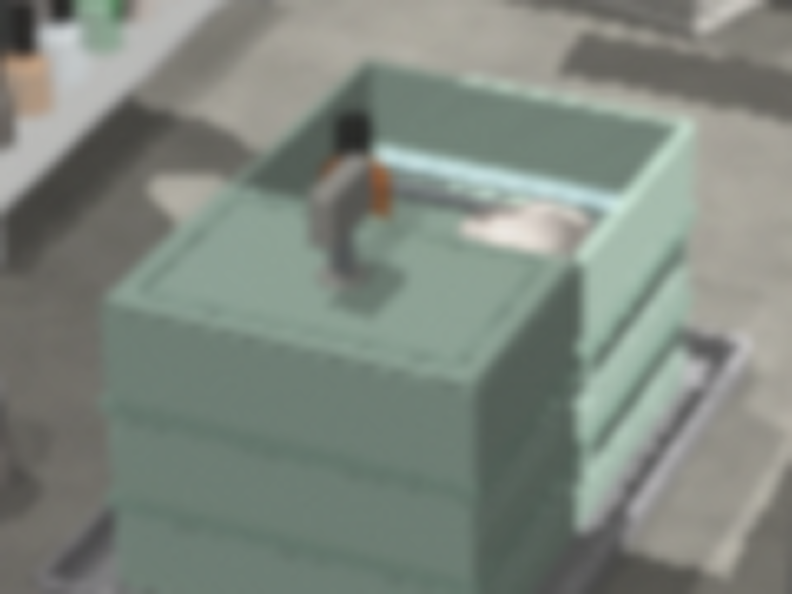

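View pics/c16.png

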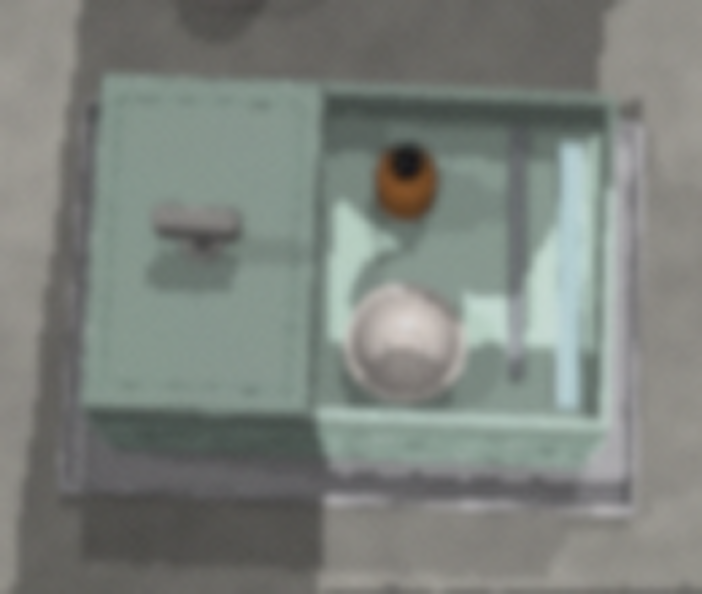

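```bash
python3 - <<'E'
from st import *
im={c:cams.read_camera(c) for c in('side','top')}
yaw=-.046; wc=np.array([.5859,.0862])
for c in im:
    L=cams.outline_of(c,'handle')
    for o in L:
        e=o['extent']
        m=o['pixels'].astype(np.uint8); cs,_=cv2.findContours(m,0,2)
        print(c,np.round(e,1),round(o['p'],2), cv2.minAreaRect(max(cs,key=cv2.contourArea)) if cs else '')
    for turn in (1.57,):
      for d in (0,.0033,.0068):
        a=yaw-turn; ux=np.array([np.cos(a),np.sin(a)]); uy=np.array([-ux[1],ux[0]])
        P=[np.r_[wc+sx*.02*ux+sy*.006*uy,.14+.042-d+sz*.013] for sx in(-1,1) for sy in(-1,1) for sz in(-1,1)]
        q=proj(c,P); print(c,'pred bar d',d,np.r_[q.min(0),q.max(0)].round(1))
# bystander shifts before/after
b={'top':cv2.imread('pics/top0.png'),'side':cv2.imread('pics/side0.png')}
for n in('file','pusher','dish','bottle','mirror','buffer','jar'):
    r=cams.search_frame('top',n); print(n,[(np.round(d['extent'],1).tolist(),round(d['p'],2)) for d in r[:2]])
h=np.hstack([cv2.resize(im['side'][175:215,255:305],None,fx=8,fy=8,interpolation=cv2.INTER_CUBIC),cv2.resize(im['top'][155:195,265:310],None,fx=8,fy=8,interpolation=cv2.INTER_CUBIC)])
cv2.imwrite('pics/c17.png',h[:,:,::-1])
E
```

```text
side [385.1 326.1 402.5 338. ] 0.73 ((392.7000427246094, 330.4000244140625), (18.605209350585938, 12.03136920928955), 7.125016689300537)
side [198.4 264.6 214.  278.6] 0.54 ((205.5, 271.5), (9.0, 17.0), 90.0)
side pred bar d 0 [271.1 185.7 281.8 201.8]
side pred bar d 0.0033 [271.1 186.8 281.9 202.9]
side pred bar d 0.0068 [271.2 188.  281.9 204. ]
top [187.  312.4 196.  327.5] 0.6 ((191.5, 320.0), (9.0, 16.0), 0.0)
top [206.3 139.6 218.5 154.7] 0.52 ((212.80003356933594, 147.60000610351562), (15.205260276794434, 6.260990142822266), 63.43495178222656)
top [353.2 158.7 357.9 207.1] 0.39 ((354.5, 181.5), (49.0, 5.0), 90.0)
top pred bar d 0 [277.2 166.7 294.4 174.6]
top pred bar d 0.0033 [277.4 167.1 294.5 174.9]
top pred bar d 0.0068 [277.5 167.4 294.6 175.2]
file [([353.2, 156.6, 359.3, 207.1], 0.74)]
pusher [([341.6, 153.5, 348.8, 200.1], 0.48)]
dish [([313.4, 184.6, 335.7, 202.4], 0.54)]
bottle [([319.8, 155.7, 329.8, 172.3], 0.58)]
mirror []
buffer [([291.2, 247.6, 325.6, 264.7], 0.82)]
jar [([282.7, 113.6, 302.8, 131.1], 0.5)]
```

View pics/c17.png

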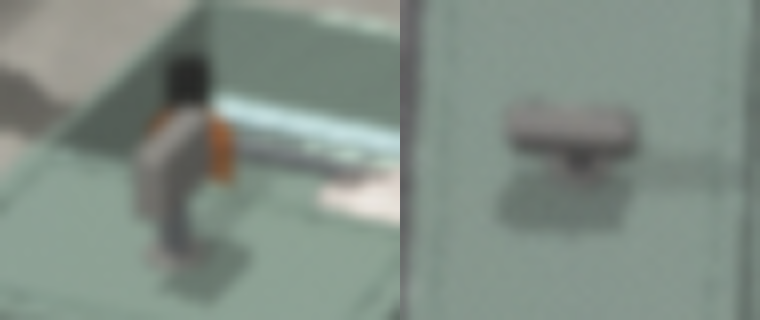

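```bash
python3 - <<'E'
from st import *
print(ticket.finish_job()); st()
E
```

```text
the job is handed in; nothing more can be done
None
the job is handed in; nothing more can be done
```

The mint cover is on the instrument well, flat on the rim, and locked. I handed the job in after about 17 s of the 53 s allowed; no verdict is reported.

- **Seating:** I carried the cover by its T-handle and lowered it into the well without touching the walls noticeably. It met the rim at the height I had predicted.
- **Pressing:** The floor came at about 7 mm, and the highest vertical force I read was about 14 N.
- **Turning:** I turned the handle about 91° clockwise, with almost no resisting torque. I then eased up 3.5 mm. The force fell to 1.5 N where the spring alone would give about 4 N, which I take as the cam catching. Then I opened the gripper and backed away.
- **Last pictures:** The cover looks flush. The handle bar stands at 90° to where it started, to within about 2°.
- **Bystanders:** The buffer, jar and dish were found where they started, and the file, pusher and bottle look unmoved. The network did not find the mirror in the last picture; the arm never came near it, but I did not check its position at the end.
- **Weaker checks:** The network did not pick out the locked handle, so I judged it by eye against its predicted position. The picture fits a handle about 3 mm down, but at about 1 px that is weak. That the cam caught rests mainly on the force reading and the turn angle.
- **Other mismatches:** My automatic edge fit of the stack disagreed with the picture, so I used its corners read by hand instead. The side-camera fit of the carried cover was too noisy to use.

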